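# Put the caramels away in the snap-lid jar

### The arm

A 6-joint arm with a two-finger parallel gripper is mounted at the origin on the work surface. World frame = base frame: x ahead of the robot, y to its left, z up, the work surface at z = 0. Lengths are in m, angles in rad, forces in N, time in s.
With the tool pointing down it reaches from about 0.375 to 0.9 m from the base axis. Payload 3.1 kg.
Tool frame: the origin (TCP) lies on the centre line of the jaws, within the pads' length; the fingertips stand 19 mm ahead of it and the grasp point (between the pads) is the TCP; z points along the fingers, y is the direction in which the jaws open and shut (so a half turn about z gives the same grasp; the last joint's range is limited). The gripper opens to 85 mm and grips with 20 to 120 N. Pads are 22 mm wide; open, the fingers measure 114 mm over their backs; the gripper's body (76 mm by 85 mm) begins 54 mm behind the grasp point. The pads swing forward as they close: fully open they stand 13 mm farther back than shut.
Start: joints at [-1.448, 0.527, 1.433, -0, 1.181, -0.178], TCP at [0.185, -0.597, 0.25] pointing down, gripper open.
Joint ranges: [-3.08, 3.08], [-0.75, 2.2], [0.22, 2.44], [-1.43, 4.57], [0, 2.65], [-2.85, 2.85]. Speed limits (rad/s): [2.79, 2.79, 3.14, 3.14, 3.14, 3.14].

### API

Orientations are given as a unit quaternion [x, y, z, w].
In Python, from station import manip, imaging, workorder gives the robot as it stands.
- The arm moves only by the shell command python3 -m creep 'ROWS' [FORCE]. ROWS is a JSON object of lists of equal length, an entry for each row: "claw": the finger opening in cm, from 0 to 8.54; "dp": the shift along the tool's x, y, z in cm, a list of three; "roll": the turn about the tool's z in rad. In form: {"claw": [claw, ...], "dp": [[dx, dy, dz], ...], "roll": [roll, ...]}. A call has 1 to 12 rows; each row is the pose to reach, as a shift and turn from the pose commanded when the call began, along the tool's axes at that moment; what a row does not reach only later rows make up. A row lasts 1/10 s, in which the tool goes at most 50 mm and 8.59 degrees, less where a joint would pass 70% of its speed; a pose out of reach is approached as far as the arm can. A call with a gripper value outside its range is refused whole. The fingers move at their own pace and stop on an object; FORCE is the grip in N (left out, the last holds). Time passes only in rows, so rows that repeat a pose let the fingers close. It gives the time, the measured TCP pose, the force and the opening at its end, in the units of the state.
- manip.sense(): the state, without advancing time (a new reading comes with each control period).
- imaging.snapshot(name): name is "side" or "top" or "wrist"; returns a dict with "image" (420x560x3 uint8, red, green, blue), "z_map" (420x560 float32, m along the optical axis (not along the pixel's ray), 0 where there is no reading), "vfov" (degrees; the focal length in pixels is half the picture's height over the tangent of half this angle, whatever the lens; pixels are square), "cx", "cy" (the principal point, pixels), "R" (3x3) and "t" (3): a world point X has camera coordinates R X + t. Camera axes: x right, y down, z forward; pixel columns grow to the right and rows downward; lengths in m; the calibration is good to about 2 mm. The wrist camera is an equidistant fisheye: a pixel r from the principal point sees the ray r / f radians off the axis. A picture is of the moment at which its call begins.
- workorder.sign_off(): hands the job in, once; it reports no verdict.
The state is a dict: "t": time; "q": joint angles; "qd": joint speeds; "tau": joint torques, N m; "tcp_pos": TCP position; "tool_rot": TCP orientation; "force": force on the tool from outside, world axes, zero at the start; "ft_torque": the same for the moment, N m; "finger_gap": opening from 0.0 (shut) to 1.0 (fully open).
Only numpy, scipy, OpenCV 4.12 (cv2) and the standard library are available. Lean on these libraries where they do the work, as an engineer would, in place of code of your own. Each camera call takes 0.05 s, during which the arm holds its last target.

### The job

Tip all four caramels from the oblong snack dish into the stoneware jar and set the empty dish back down upright on the counter. Then put the lid on the jar, press it straight down until it clicks fully home all round, and keep pressing firmly: finish with your hand still pushing the lid down, not let go. Do not disturb the bottle, the tumbler or the jigger.

Things in the scene. Friction and masses are not known exactly. Their poses are not given: they have to be found in the camera images.
- counter: the dark stone worktop, top at z = 0, fixed
- jar: round white stoneware jar, open top, 0.6 kg, loose: 110 mm tall, body 102 mm diameter, its top 24 mm a neck of 93 mm; inner diameter 86 mm, inside floor 8 mm up; the rim is a rounded outward bead, 5 mm thick, 97 mm across, 87 mm inner diameter. Origin: centre of its underside, z up
- jar_mouth (a point): centre of the jar's mouth, at the height of the top of the rim (110 mm above the jar's origin)
- lid: round press-on lid, 116 mm diameter, 0.11 kg, lying right way up: wooden plate, top 24 mm above the skirt's lower edge; white plastic skirt 18 mm deep; inside it a plug, 84 mm diameter, narrowing to 72 mm over its lowest 6 mm and ending 1 mm above the skirt's edge, guides it into the mouth. Origin: centre of the skirt's lower edge, z up; when home it is 92 mm above the jar's origin
- lid_knob (a point): centre of the top of the lid's upright round wooden knob, 26 mm diameter, 24 mm tall, 48 mm above the lid's origin
- lid_lugs (a point): on the lid's axis, 11 mm above its origin, level with six sprung lugs inside the skirt. They meet the jar's bead about 8 mm before the lid is home, resist with up to about 10 N in all, then slip under it with a click (the force drops), hold on, and the plate comes to rest on the rim
- dish: oblong white porcelain snack dish, about 0.2 kg: 180 mm long (x), 60 mm wide (y), 22 mm high, floor and walls 4 mm thick; walls on both long sides and at the +x end; the -x end is open, so that things slide off there. Slippery: caramels start to slide at about 15 to 20 degrees. Can be gripped across its width. Origin: centre of its underside, z up
- dish_lip (a point): middle of the dish's open end, on the upper side of the floor (90 mm along -x from the origin, 4 mm up)
- caramel1: chunky wrapped brown caramel, 20 x 20 x 14 mm, 10 g, one of four lying on the dish. Origin: its centre
- caramel2: chunky wrapped brown caramel, 20 x 20 x 14 mm, 10 g, one of four lying on the dish. Origin: its centre
- caramel3: chunky wrapped brown caramel, 20 x 20 x 14 mm, 10 g, one of four lying on the dish. Origin: its centre
- caramel4: chunky wrapped brown caramel, 20 x 20 x 14 mm, 10 g, one of four lying on the dish. Origin: its centre
- whisky: amber bottle, 74 mm diameter, 260 mm tall, bystander. Origin: centre of its underside
- tumbler: glass tumbler, 82 mm diameter, 90 mm tall, bystander. Origin: centre of its underside
- jigger: hourglass-shaped brass measuring cup, 44 mm diameter, 80 mm tall, bystander. Origin: centre of its underside
Things that resemble listed ones, but are neither listed nor needed, are in the scene too. There is more than one size of the dish; the job needs the middle-sized.

How it is judged:
On the way, in this order (a step that is already met when the one before it is completed fails the run):
1. all four caramels are in the jar (horizontal distance between each of caramel1, caramel2, caramel3, caramel4 and jar below 0.042 m and z of caramel1 in the frame of jar between 0 and 0.085 m and z of caramel2 in the frame of jar between 0 and 0.085 m and z of caramel3 in the frame of jar between 0 and 0.085 m and z of caramel4 in the frame of jar between 0 and 0.085 m), for 0.3 s.
2. the lid has clicked home on the jar (z of lid in the frame of jar between 0.087 and 0.0945 m and horizontal distance between lid and jar below 0.004 m and angle between the z axis of lid and the z axis of jar, either way round below 0.06 rad), for 0.2 s.
At the end, for the whole second after the job is handed in: all four caramels in the jar; jar upright on the counter, lid clicked home (seat within 2.5 mm, level within 3.5 degrees); dish upright on the counter, at rest, let go; fingers still on the lid, pushing so that the jar bears on the counter with over 13 N (7 N of it is weight) (all of step 1 and all of step 2 and angle between jar's own z axis and vertical below 0.06 rad and height (world z) of jar below 0.006 m and angle between dish's own z axis and vertical below 0.08 rad and height (world z) of dish between -0.004 and 0.008 m and linear speed of dish below 0.02 m/s and contact force between the fingers and dish below 0.3 N and contact force between the fingers and lid above 3 N and contact force between jar and counter above 13 N); the arm keeps its last pose, push and grip.
It fails at once if the whisky is knocked or moved by more than 3 cm (distance of whisky from where it was at the start of the episode above 0.03 m or angle between whisky's own z axis and vertical above 0.4 rad).
It fails at once if the tumbler is knocked or moved by more than 3 cm (distance of tumbler from where it was at the start of the episode above 0.03 m or angle between tumbler's own z axis and vertical above 0.4 rad).
It fails at once if the jigger is knocked or moved by more than 3 cm (distance of jigger from where it was at the start of the episode above 0.03 m or angle between jigger's own z axis and vertical above 0.4 rad).
It also fails if it takes over 72 s, if anything falls off the work surface, if the arm or the gripper's body presses on something with over 40 N, if the wrist force passes 120 N, or if a joint passes its speed limit or range.

## Working session

There is one attempt and no reset: what is moved stays moved. The work goes in short steps, Python scripts to look and compute and a shell command to move; the robot and the scene stay as the last step left them, time stands still between calls to the robot, and variables do not carry over. Pictures are saved under pics/ and viewed, and the job is handed in when it is done.

```bash
ls; mkdir -p pics; python3 - <<'E'
from station import manip, imaging
import cv2
print(manip.sense())
for n in ["side","top","wrist"]:
    s=imaging.snapshot(n); cv2.imwrite(f"pics/{n}0.png",s["image"][:,:,::-1])
    print(n,s["vfov"],s["cx"],s["cy"],s["R"],s["t"])
E
```

```text
pics
{'t': 0.0, 'q': array([-1.44847512e+00,  5.28476595e-01,  1.43393819e+00, -3.85388416e-05,
        1.18138593e+00, -1.78512918e-01]), 'qd': array([-0.00049604, -0.00075755,  0.00196094,  0.00022648, -0.00092522,
       -0.0004833 ]), 'tau': array([ 1.63542598e-03, -4.42345119e+01, -1.78026688e+01, -2.76941300e-04,
        8.43128830e-03,  1.10943975e-05]), 'tcp_pos': array([ 0.18512307, -0.59622928,  0.24931575]), 'tool_rot': array([ 9.88706965e-01,  1.49857657e-01,  1.32029221e-05, -1.10409455e-03]), 'force': array([-0.78551103,  0.15449253, -0.23072615]), 'ft_torque': array([ 0.0071183 , -0.06743071, -0.0502152 ]), 'finger_gap': 0.9989565756289467}
side 57.25632085295268 283.3928311898145 206.35289754795085 [[ 0.97714973 -0.21185747  0.01717041]
 [-0.12905326 -0.65553552 -0.7440554 ]
 [ 0.1688895   0.72483763 -0.66789725]] [-0.5172367   0.13573527  0.97223215]
top 55.431086037695124 278.71693999126296 206.68501003987805 [[-0.01792724 -0.9992768  -0.03353329]
 [-0.99634972  0.02065426 -0.0828289 ]
 [ 0.08346161  0.03192599 -0.99599944]] [0.02296147 0.50218684 1.06466464]
wrist 65.70646984690485 277.9131350472896 212.16945824146165 [[ 0.29601524 -0.95518216 -0.00141902]
 [-0.91749367 -0.28474798  0.27771199]
 [-0.26566961 -0.08090504 -0.96066333]] [-0.62447511 -0.03557663  0.37828206]
```

View pics/side0.png

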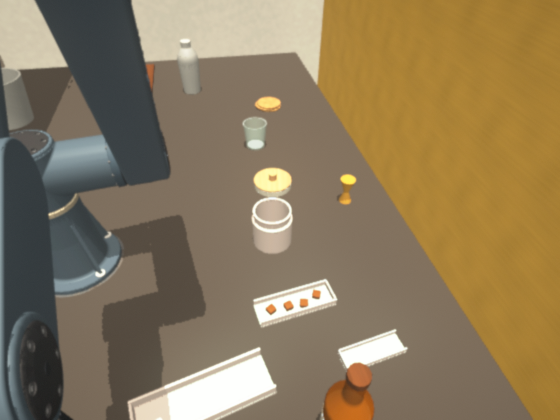

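View pics/top0.png

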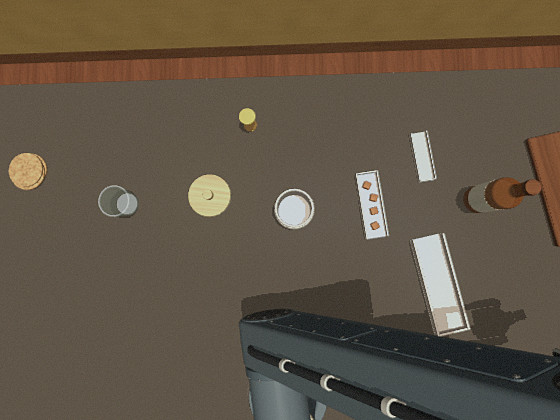

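View pics/wrist0.png

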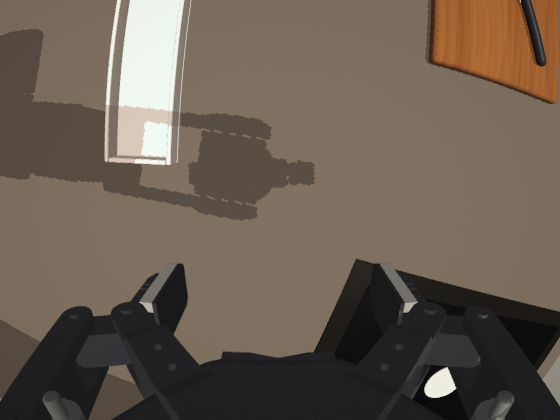

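```bash
cat > h.py <<'E'
import numpy as np, cv2
from station import manip, imaging
def snap(n,f=None):
    s=imaging.snapshot(n)
    if f: cv2.imwrite("pics/"+f,s["image"][:,:,::-1])
    s["f"]=s["image"].shape[0]/2/np.tan(np.radians(s["vfov"]/2)); return s
def ray(s,u,v):
    x=(u-s["cx"])/s["f"]; y=(v-s["cy"])/s["f"]
    return s["R"].T@np.array([x,y,1.]), -s["R"].T@s["t"]
def plane(s,u,v,z):
    d,c=ray(s,u,v); return c+d*(z-c[2])/d[2]
def depthpt(s,u,v):
    d,c=ray(s,u,v); return c+d*s["z_map"][int(v),int(u)]
def proj(s,X):
    p=s["R"]@np.array(X)+s["t"]; return s["cx"]+s["f"]*p[0]/p[2], s["cy"]+s["f"]*p[1]/p[2]
def cloud(s):
    h,w=s["z_map"].shape; v,u=np.mgrid[:h,:w]; z=s["z_map"].astype(float)
    P=np.stack([(u-s["cx"])/s["f"]*z,(v-s["cy"])/s["f"]*z,z],-1)
    return (P-s["t"])@s["R"]
E
python3 - <<'E'
from h import *
s=snap("top")
im=s["image"][:,:,::-1]
cv2.imwrite("pics/z1.png",cv2.resize(im[150:260,340:450],None,fx=5,fy=5,interpolation=cv2.INTER_CUBIC))
cv2.imwrite("pics/z2.png",cv2.resize(im[150:250,170:330],None,fx=5,fy=5,interpolation=cv2.INTER_CUBIC))
s2=snap("side")
im=s2["image"][:,:,::-1]
cv2.imwrite("pics/z3.png",cv2.resize(im[160:340,220:360],None,fx=4,fy=3.3333,interpolation=cv2.INTER_CUBIC))
for n,(u,v),z in [("jar",(294,209),.11),("lid",(209,195),.024),("lipend?",(376,238),.022),("otherend",(367,172),.022),("whisky",(480,197),0),("jig",(248,118),.08),("tum",(114,200),.09)]:
    print(n,plane(s,u,v,z), depthpt(s,u,v))
E
```

```text
jar [ 0.48852749 -0.02754753  0.11      ] [ 0.49633727 -0.02817231  0.00880908]
lid [0.53828642 0.20314062 0.024     ] [0.53533158 0.1978903  0.04922235]
lipend? [ 0.41302287 -0.24561756  0.022     ] [ 0.4130443  -0.2499212   0.00125398]
otherend [ 0.59194922 -0.22815638  0.022     ] [ 0.59142727 -0.22755703  0.02513321]
whisky [ 0.51944249 -0.53606367  0.        ] [ 0.50913922 -0.48675419  0.10565921]
jig [0.73277212 0.0878117  0.08      ] [0.73168517 0.08744167 0.08346472]
tum [0.52292353 0.43639149 0.09      ] [0.5298556  0.46497784 0.02676097]
```

View pics/z1.png

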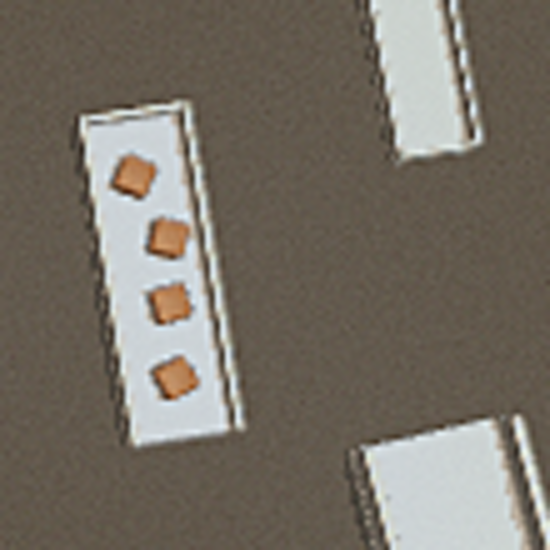

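View pics/z3.png

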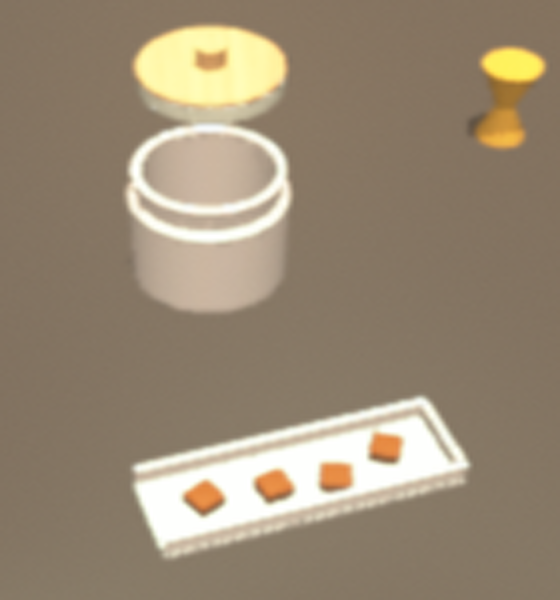

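```bash
python3 - <<'E'
from h import *
for n in ["top","side"]:
    s=snap(n); P=cloud(s)
    hsv=cv2.cvtColor(s["image"],cv2.COLOR_RGB2HSV)
    # dish
    m=(abs(P[...,0]-.5)<.14)&(abs(P[...,1]+.235)<.075)&(hsv[...,1]<60)&(hsv[...,2]>130)
    m=cv2.morphologyEx(m.astype(np.uint8),cv2.MORPH_OPEN,np.ones((2,2)))
    Q=P[m>0]; 
    top=Q[Q[:,2]>.015]
    print(n,"dish",len(Q),cv2.minAreaRect(Q[:,:2].astype(np.float32)*1000),cv2.minAreaRect(top[:,:2].astype(np.float32)*1000),np.percentile(Q[:,2],[1,50,99]))
    # counter height
    c=(abs(P[...,0]-.45)<.05)&(abs(P[...,1]+.12)<.04); print("counter z",np.median(P[c][:,2]), P[c][:,2].std())
    # jar rim
    J=P[(abs(P[...,0]-.49)<.07)&(abs(P[...,1]+.03)<.07)&(P[...,2]>.1)]
    if len(J)>10: print("jar",cv2.minEnclosingCircle(J[:,:2].astype(np.float32)*1000),np.percentile(J[:,2],[5,50,95]))
    L=P[(abs(P[...,0]-.535)<.08)&(abs(P[...,1]-.2)<.08)&(P[...,2]>.016)&(P[...,2]<.032)]
    print("lid",cv2.minEnclosingCircle(L[:,:2].astype(np.float32)*1000),np.median(L[:,2]))
    K=P[(abs(P[...,0]-.535)<.04)&(abs(P[...,1]-.2)<.04)&(P[...,2]>.04)&(P[...,2]<.06)]
    print("knob",cv2.minEnclosingCircle(K[:,:2].astype(np.float32)*1000),K.mean(0),len(K))
    # caramels
    cm=((hsv[...,0]<18)&(hsv[...,1]>120)&(abs(P[...,1]+.235)<.075)&(abs(P[...,0]-.5)<.12)).astype(np.uint8)
    nn,_,st,ce=cv2.connectedComponentsWithStats(cm)
    for i in range(1,nn):
        if st[i,4]>8: print("car",plane(s,*ce[i],.018)[:2],st[i,4])
# jar via image ellipses (top)
s=snap("top")
g=cv2.cvtColor(s["image"],cv2.COLOR_RGB2HSV)
m=((g[...,1]<70)&(g[...,2]>120)).astype(np.uint8); m[:, :255]=0; m[:,330:]=0; m[:170]=0;m[250:]=0
c=max(cv2.findContours(m,cv2.RETR_EXTERNAL,cv2.CHAIN_APPROX_NONE)[0],key=cv2.contourArea)
print(cv2.fitEllipse(c), cv2.minEnclosingCircle(c)); pts=np.array([plane(s,*p[0],.1075)[:2] for p in c]); print(cv2.minEnclosingCircle((pts*1000).astype(np.float32)), cv2.fitEllipse((pts*1000).astype(np.float32)))
E
```

```text
top dish 1223 ((490.7951354980469, -145.29696655273438), (183.05921936035156, 265.12030029296875), 6.991289138793945) ((491.990478515625, -140.55067443847656), (175.85507202148438, 256.16497802734375), 7.068836688995361) [-0.00201397  0.00523494  0.02591233]
counter z 0.0008502458223410026 0.0020231156423027386
jar ((492.9899597167969, -26.608753204345703), 48.28446960449219) [0.10563569 0.10990344 0.11288261]
lid ((538.7706298828125, 204.12713623046875), 58.186859130859375) 0.024808799580831695
knob ((538.1051025390625, 203.22097778320312), 12.077055931091309) [0.5382027  0.20325924 0.04828892] 70
car [ 0.55697564 -0.22603847] 44
car [ 0.52235903 -0.24305566] 41
car [ 0.48739878 -0.2429319 ] 44
car [ 0.44698644 -0.24451639] 44
side dish 2241 ((486.2732238769531, -453.9043273925781), (565.8218383789062, 198.890380859375), 84.19743347167969) ((480.2217102050781, -462.4325256347656), (548.6708984375, 185.52088928222656), 83.87831115722656) [-0.00112693  0.0060612   0.02496961]
counter z 0.0009589157788290606 0.006966655317842732
jar ((492.6968078613281, -29.59752655029297), 49.9908447265625) [0.10099382 0.10871054 0.11173957]
lid ((539.419921875, 201.4182586669922), 60.43046951293945) 0.02465534280918202
knob ((537.2596435546875, 200.34970092773438), 13.194422721862793) [0.53726133 0.19845038 0.04740437] 51
car [ 0.55602442 -0.23034502] 48
car [ 0.52159814 -0.24714077] 50
car [ 0.48608952 -0.24679442] 55
car [ 0.44580634 -0.24847655] 54
((294.0762634277344, 208.4139404296875), (39.39534378051758, 39.661922454833984), 169.23704528808594) ((294.01898193359375, 208.3916015625), 20.304325103759766)
((490.5208740234375, -27.59844207763672), 50.75834274291992) ((490.3895568847656, -27.706445693969727), (98.2637939453125, 99.28034210205078), 94.35269165039062)
```

```bash
cat >> h.py <<'E'
def dish_top(s,x=(.36,.64),y=(-.31,-.16)):
    P=cloud(s); hsv=cv2.cvtColor(s["image"],cv2.COLOR_RGB2HSV)
    m=(P[...,0]>x[0])&(P[...,0]<x[1])&(P[...,1]>y[0])&(P[...,1]<y[1])&(hsv[...,1]<60)&(hsv[...,2]>130)
    n,l,st,ce=cv2.connectedComponentsWithStats(m.astype(np.uint8))
    i=1+np.argmax(st[1:,4]); return P,l==i
E
python3 - <<'E'
from h import *
for n in ["top","side"]:
    s=snap(n); P,m=dish_top(s); Q=P[m]
    for sel,nm in [(Q[:,2]>-.1,"all"),(Q[:,2]>.015,"rim"),(Q[:,2]<.009,"floor")]:
        (c,d,a)=cv2.minAreaRect(Q[sel][:,:2].astype(np.float32)*1000); print(n,nm,np.round(c,1),np.round(d,1),round(a,2),sel.sum())
# corners from top crop
s=snap("top")
for (u,v),z in [((82,117),.022),((188,100),.022),((135,445),.004),((243,430),.022),((232,433),.004)]:
    print(plane(s,340+u/5-.4,150+v/5-.4,z))
E
```

```text
top all [ 506.6 -240.5] [184.9  67.2] 7.1 1240
top rim [ 505.5 -237.3] [179.   60.4] 7.42 234
top floor [ 507.  -244.1] [184.9  60.1] 7.44 972
side all [ 507.  -229.6] [197.2  84.7] 7.33 2253
side rim [ 504.  -238.8] [179.2  62.9] 6.99 564
side floor [ 507.  -229.6] [197.2  84.7] 7.33 1427
[ 0.58990816 -0.19839468  0.022     ]
[ 0.59787595 -0.25586969  0.022     ]
[ 0.41187383 -0.22390297  0.004     ]
[ 0.41883138 -0.27823127  0.022     ]
[ 0.41742916 -0.27651375  0.004     ]
```

```bash
cat >> h.py <<'E'
from scipy.spatial.transform import Rotation as Ro
def go(*ws):
    """print dp (cm, tool axes) to world targets from measured pose"""
    s=manip.sense(); Rm=Ro.from_quat(s["tool_rot"]).as_matrix()
    yaw=np.degrees(np.arctan2(Rm[1,0],Rm[0,0]))
    print("t",round(s["t"],2),"tcp",np.round(s["tcp_pos"],4),"yaw",round(yaw,2),"tilt",np.round(Rm[:,2],4),"F",np.round(s["force"],2),"gap",round(s["finger_gap"],3))
    for w in ws: print(np.round(100*Rm.T@(np.array(w)-s["tcp_pos"]),2))
E
python3 -c "
from h import *
go([.36,-.30,.25],[.586,-.228,.16])"
```

```text
t 0.55 tcp [ 0.1852 -0.5969  0.2503] yaw 17.23 tilt [ 0.e+00  1.e-04 -1.e+00] F [ 0.13 -0.05 -0.2 ] gap 1.0
[ 25.49 -23.18   0.03]
[ 49.21 -23.36   9.03]
```

```bash
python3 -m creep '{"claw":[8.4,8.4,8.4,8.4,8.4,8.4,8.4,8.4,8.4,8.4,8.4,8.4],"dp":[[3.5,-3.3,0],[7.3,-6.6,0],[11,-10,0],[14.5,-13.2,0],[18.2,-16.5,0],[22,-19.8,0],[25.5,-23.2,0],[30,-23.2,1],[34.5,-23.3,2],[39,-23.3,3],[43.5,-23.3,4],[47,-23.3,5]],"roll":[0,0,0,0,0,0.03,0.06,0.09,0.12,0.15,0.17,0.17]}' 20;
python3 -c "
from h import *
go([.586,-.228,.16],[.586,-.228,.03])"
```

```text
t: 1.75
tcp_pos: [0.5677, -0.2341, 0.2001]
tool_rot: [0.998, 0.066, 0.001, 0.0]
force: [-0.0, -0.3, -0.7]
finger_gap: 0.984
t 1.75 tcp [ 0.5677 -0.2341  0.2001] yaw 7.55 tilt [ 1.5e-03 -7.0e-04 -1.0e+00] F [-0.   -0.3  -0.67] gap 0.984
[ 1.89 -0.37  4.02]
[ 1.87 -0.38 17.02]
```

```bash
python3 -m creep '{"claw":[8.4,8.4,8.4,8.4,8.4],"dp":[[1.9,-0.3,3],[1.9,-0.3,7],[1.9,-0.3,11],[1.9,-0.3,13],[1.9,-0.3,13]],"roll":[0,0,0,0,0]}';
python3 -c "
from h import *
go([.586,-.228,.022])
snap('wrist','w1.png');snap('side','s1.png')"
```

```text
t: 2.25
tcp_pos: [0.5814, -0.2283, 0.0668]
tool_rot: [0.998, 0.065, -0.003, -0.002]
force: [0.1, -0.1, 0.3]
finger_gap: 0.986
t 2.25 tcp [ 0.5814 -0.2283  0.0668] yaw 7.5 tilt [-0.0064  0.004  -1.    ] F [ 0.12 -0.07  0.35] gap 0.986
[0.49 0.06 4.47]
```

View pics/w1.png

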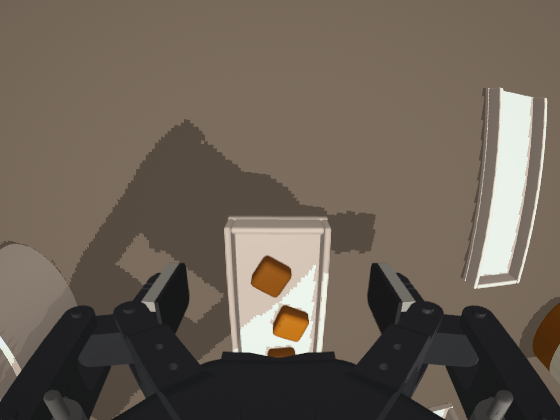

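View pics/s1.png

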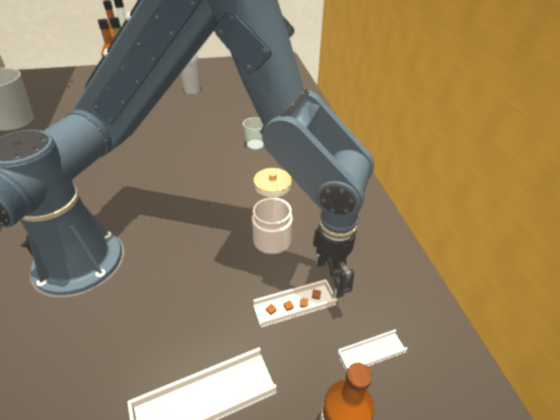

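```bash
python3 -m creep '{"claw":[7,7,7,7,7,7],"dp":[[0,0,2],[0,0,4],[0,0,4.6],[0,0,4.6],[0,0,4.6],[0,0,4.6]],"roll":[0,0,0,0,0,0]}';
python3 -c "
from h import *
go([.586,-.228,.022])
snap('wrist','w2.png')"
```

```text
t: 2.95
tcp_pos: [0.5844, -0.2302, 0.0258]
tool_rot: [0.998, 0.065, 0.001, 0.001]
force: [0.3, -0.2, 1.1]
finger_gap: 0.818
t 2.95 tcp [ 0.5844 -0.2302  0.0258] yaw 7.49 tilt [ 0.0024 -0.0015 -1.    ] F [ 0.27 -0.18  1.1 ] gap 0.818
[ 0.18 -0.2   0.38]
```

View pics/w2.png

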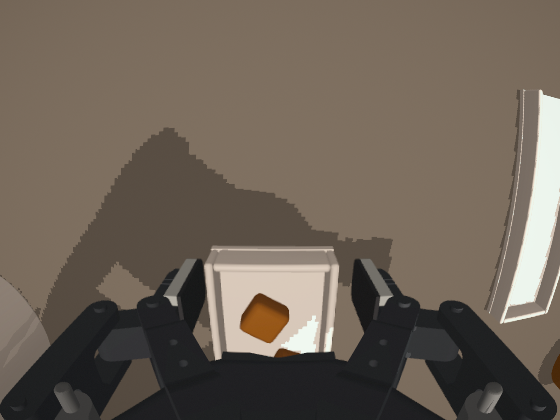

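```bash
python3 -m creep '{"claw":[5,5,5,5,5],"dp":[[0,0,0.1],[0,0,0.1],[0,0,0.1],[0,0,0.1],[0,0,0.1]],"roll":[0,0,0,0,0]}' 20;
python3 -m creep '{"claw":[5,5,5,5,5,5],"dp":[[0,0,-0.4],[0,0,-0.8],[0,0,-1.2],[0,0,-1.6],[0,0,-1.6],[0,0,-1.6]],"roll":[0,0,0,0,0,0]}' 20;
python3 -c "
from h import *
go([.586,-.228,.022])
snap('wrist','w3.png')
s=snap('side','s3.png')
im=s['image'][:,:,::-1]
cv2.imwrite('pics/s3z.png',cv2.resize(im[240:340,240:380],None,fx=5,fy=5,interpolation=cv2.INTER_CUBIC))"
```

```text
t: 3.5
tcp_pos: [0.5841, -0.2299, 0.0246]
tool_rot: [0.998, 0.065, 0.001, 0.0]
force: [-0.9, 0.7, 5.7]
finger_gap: 0.697
t: 4.1
tcp_pos: [0.5837, -0.2298, 0.0395]
tool_rot: [0.998, 0.065, 0.0, 0.0]
force: [0.2, -0.1, -2.1]
finger_gap: 0.695
t 4.1 tcp [ 0.5837 -0.2298  0.0395] yaw 7.5 tilt [ 5.e-04 -3.e-04 -1.e+00] F [ 0.21 -0.12 -2.12] gap 0.695
[ 0.25 -0.15  1.75]
```

View pics/s3z.png

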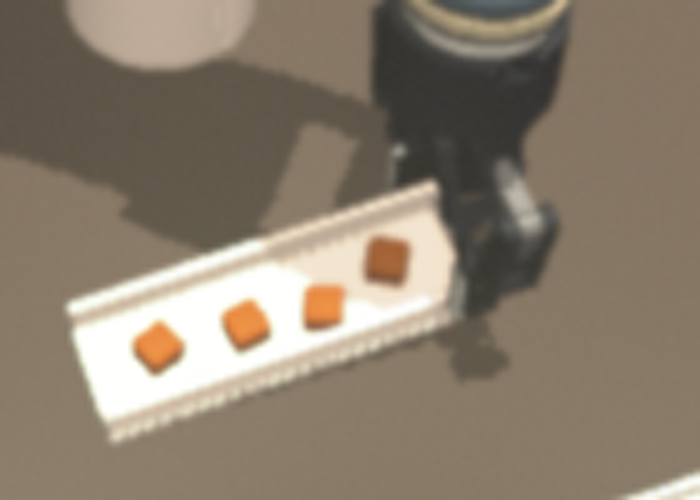

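View pics/w3.png

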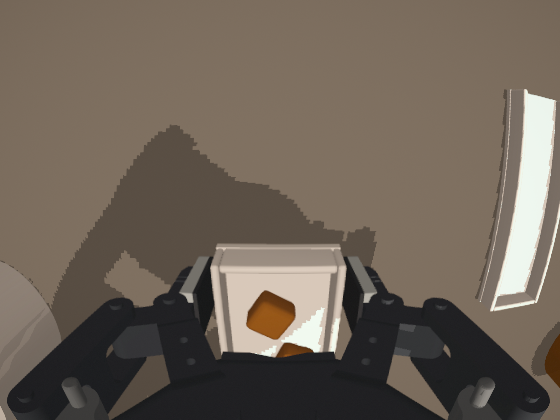

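```bash
cat >> h.py <<'E'
def tilt(n="side",**k):
    s=snap(n); P,m=dish_top(s,**k); Q=P[m]; Q=Q[np.isfinite(Q).all(1)]
    st=manip.sense(); Rm=Ro.from_quat(st["tool_rot"]).as_matrix(); ax=Rm[:2,0]/np.linalg.norm(Rm[:2,0]); ay=np.array([-ax[1],ax[0]])
    d=(Q[:,:2]-st["tcp_pos"][:2]); a=d@ax; b=d@ay
    sel=(abs(b)<.02)
    for lo in range(-190,20,20):
        q=Q[sel&(a*1000>lo)&(a*1000<lo+20)]
        if len(q)>5: print(lo+10, round(np.median(q[:,2])*1000,1), len(q))
E
python3 -c "
from h import *
tilt('side'); print(); tilt('top')"
```

```text
-180 1.1 16
-160 5.5 140
-140 7.2 65
-120 9.3 110
-100 10.8 74
-80 12.8 103
-60 14.7 48
-40 16.0 98
-20 18.0 49
0 19.3 93

-20 354.9 48
0 355.4 68
20 355.3 6
```

```bash

python3 -m creep '{"claw":[4.5,4.5,4.5,4.5,4.5,4.5,4.5],"dp":[[0,0,0],[0,0,0],[0,0,-0.4],[0,0,-0.8],[0,0,-1.2],[0,0,-1.2],[0,0,-1.2]],"roll":[0,0,0,0,0,0,0]}' 120;
python3 -c "
from h import *
go([.586,-.228,.022])
tilt('side')"
```

```text
t: 5.0
tcp_pos: [0.5836, -0.2297, 0.0516]
tool_rot: [0.998, 0.065, 0.0, 0.0]
force: [-0.3, -1.7, -2.8]
finger_gap: 0.665
t 5.0 tcp [ 0.5836 -0.2297  0.0516] yaw 7.49 tilt [ 4.e-04 -2.e-04 -1.e+00] F [-0.29 -1.66 -2.78] gap 0.665
[ 0.26 -0.14  2.96]
-160 15.7 149
-140 18.0 69
-120 20.1 110
-100 21.2 70
-80 23.9 110
-60 25.6 55
-40 26.7 103
-20 28.8 43
0 30.6 98
```

```bash

python3 -m creep '{"claw":[4.5,4.5,4.5,4.5,4.5,4.5,4.5,4.5,4.5,4.5],"dp":[[0,0,-0.7],[0,0,-2],[0,0,-4],[0,0,-6],[0,0,-8],[0,0,-10],[0,0,-12],[0,0,-13],[0,0,-13.5],[0,0,-13.5]],"roll":[0,0,0,0,0,0,0,0,0,0]}' 120;
python3 -c "
from h import *
go([.665,-.005,.187],[.665,-.005,.155])
tilt('side')"
```

```text
t: 6.05
tcp_pos: [0.5836, -0.2297, 0.187]
tool_rot: [0.998, 0.065, 0.0, 0.0]
force: [0.6, 0.3, -2.0]
finger_gap: 0.661
t 6.05 tcp [ 0.5836 -0.2297  0.187 ] yaw 7.5 tilt [ 1.e-03 -6.e-04 -1.e+00] F [ 0.59  0.34 -1.97] gap 0.661
[ 11.   -21.22  -0.  ]
[ 11.   -21.22   3.2 ]
-160 151.2 134
-140 153.7 69
-120 155.2 116
-100 156.6 65
-80 159.0 107
-60 160.9 53
-40 162.4 99
-20 164.1 41
0 166.2 129
```

```bash

python3 -m creep '{"claw":[4.5,4.5,4.5,4.5,4.5,4.5,4.5,4.5,4.5,4.5,4.5,4.5],"dp":[[0.2,-0.4,0],[0.7,-1.3,0],[1.4,-2.8,0],[2.3,-4.5,0],[3.3,-6.4,0],[4.3,-8.3,0],[5.3,-10.2,0],[6.3,-12.1,0],[7.3,-14,0],[8.3,-15.9,0],[9.1,-17.6,0],[9.8,-19,0]],"roll":[0,0,0,0,0,0,0,0,0,0,0,0]}' 120;
python3 -m creep '{"claw":[4.5,4.5,4.5,4.5],"dp":[[0.6,-1.2,0],[1,-1.9,0],[1.2,-2.2,0],[1.2,-2.2,0]],"roll":[0,0,0,0]}' 120;
python3 -c "
from h import *
go([.665,-.005,.187],[.665,-.005,.155])
tilt('side',x=(.45,.7),y=(-.1,.06))
snap('wrist','w4.png')
s=snap('side','s4.png')
im=s['image'][:,:,::-1]
cv2.imwrite('pics/s4z.png',cv2.resize(im[120:270,220:390],None,fx=4,fy=4,interpolation=cv2.INTER_CUBIC))"
```

```text
t: 7.3
tcp_pos: [0.6559, -0.0261, 0.1859]
tool_rot: [0.998, 0.066, -0.0, -0.0]
force: [0.6, -0.8, -3.4]
finger_gap: 0.662
t: 7.7
tcp_pos: [0.6651, -0.0051, 0.1863]
tool_rot: [0.998, 0.065, 0.0, 0.0]
force: [-0.3, -0.0, -2.1]
finger_gap: 0.667
t 7.7 tcp [ 0.6651 -0.0051  0.1863] yaw 7.51 tilt [ 1.e-04 -3.e-04 -1.e+00] F [-0.34 -0.02 -2.08] gap 0.667
[-0.01 -0.01 -0.07]
[-0.01 -0.01  3.13]
-160 150.7 64
-140 96.3 92
-120 154.0 59
-100 155.5 26
-80 158.9 39
-60 160.2 19
-40 161.6 39
-20 164.2 14
0 166.2 66
```

View pics/s4z.png

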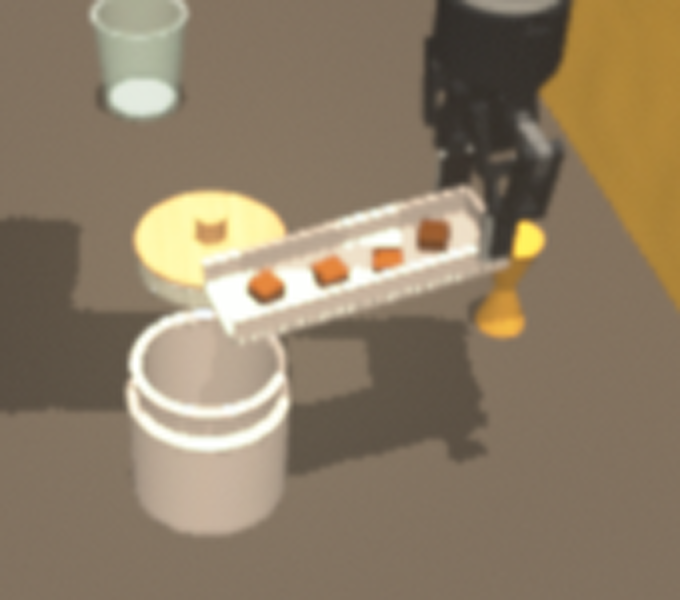

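View pics/w4.png

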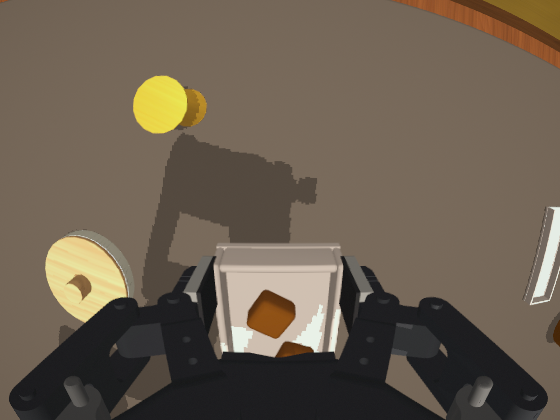

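```bash

python3 -c "
from h import *
s=snap('side')
for u,v,z in [(208,280,.15),(236,325,.15),(205,262,.167),(240,338,.167)]:
    print(plane(s,220+u/4-.4,120+v/4-.4,z), depthpt(s,220+u/4,120+v/4))
P,m=dish_top(s,x=(.45,.66),y=(-.1,.06)); m=(P[...,2]>.13)&(P[...,2]<.18)&(P[...,0]<.65)&(P[...,0]>.4)&(abs(P[...,1])<.12); Q=P[m]
print(Q[:,0].min(), np.round(cv2.boxPoints(cv2.minAreaRect((Q[:,:2]*1000).astype(np.float32)))))
"
```

```text
[0.49720117 0.00255198 0.15      ] [ 0.49760121 -0.000632    0.15122266]
[ 0.5056626  -0.04252436  0.15      ] [ 0.50358015 -0.05674358  0.16126973]
[ 4.94824235e-01 -3.52200775e-04  1.67000000e-01] [ 0.49562079 -0.00139319  0.16644184]
[ 0.50151324 -0.07325097  0.167     ] [ 0.50584075 -0.05799398  0.15170311]
0.49256074877934947 [[492.   2.]
 [501. -63.]
 [657. -41.]
 [648.  23.]]
```

```bash

python3 -m creep '{"claw":[4.5,4.5,4.5,4.5,4.5,4.5],"dp":[[0,0,0.6],[0,0,1.6],[0,0,2.6],[0,0,3.2],[0,0,3.4],[0,0,3.4]],"roll":[0,0,0,0,0,0]}' 120;
python3 -m creep '{"claw":[4.5,4.5,4.5,4.5],"dp":[[0,0,0],[0,0,0],[0,0,0],[0,0,0]],"roll":[0,0,0,0]}' 20;
python3 -c "
from h import *
go()
tilt('side',x=(.45,.7),y=(-.1,.06))
s=snap('side','s5.png')
im=s['image'][:,:,::-1]
cv2.imwrite('pics/s5z.png',cv2.resize(im[120:270,220:390],None,fx=4,fy=4,interpolation=cv2.INTER_CUBIC))"
```

```text
t: 8.5
tcp_pos: [0.6647, -0.0051, 0.1516]
tool_rot: [0.998, 0.065, -0.001, -0.0]
force: [0.9, 0.2, -2.7]
finger_gap: 0.665
t: 8.9
tcp_pos: [0.6651, -0.0051, 0.1527]
tool_rot: [0.998, 0.065, 0.0, 0.0]
force: [-0.8, 0.2, -1.8]
finger_gap: 0.663
t 8.9 tcp [ 0.6651 -0.0051  0.1527] yaw 7.5 tilt [ 6.e-04 -1.e-04 -1.e+00] F [-0.82  0.23 -1.77] gap 0.663
-160 116.9 71
-140 117.8 36
-120 120.7 56
-100 122.3 23
-80 124.6 42
-60 126.0 19
-40 127.7 43
-20 130.8 12
0 132.3 65
```

View pics/s5z.png

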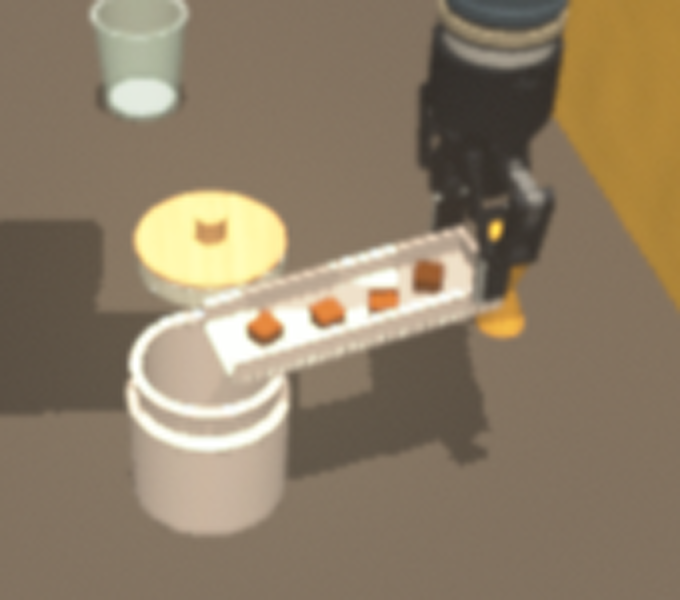

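```bash

python3 -m creep '{"claw":[5,5,5,5,5,5],"dp":[[0,0,-0.4],[0,0,-0.8],[0,0,-1.2],[0,0,-1.5],[0,0,-1.5],[0,0,-1.5]],"roll":[0,0,0,0,0,0]}' 20;
python3 -c "
from h import *
go()
tilt('side',x=(.45,.7),y=(-.1,.06))
s=snap('side','s6.png')
im=s['image'][:,:,::-1]
cv2.imwrite('pics/s6z.png',cv2.resize(im[120:270,220:390],None,fx=4,fy=4,interpolation=cv2.INTER_CUBIC))"
```

```text
t: 9.6
tcp_pos: [0.6649, -0.0052, 0.1675]
tool_rot: [0.998, 0.065, 0.0, 0.0]
force: [-0.4, 0.0, -2.7]
finger_gap: 0.667
t 9.6 tcp [ 0.6649 -0.0052  0.1675] yaw 7.49 tilt [ 2.e-04 -1.e-04 -1.e+00] F [-0.44  0.03 -2.66] gap 0.667
-160 131.6 66
-140 91.5 63
-120 136.0 57
-100 137.8 22
-80 139.7 39
-60 140.6 19
-40 143.0 34
-20 145.4 14
0 147.0 67
```

View pics/s6z.png

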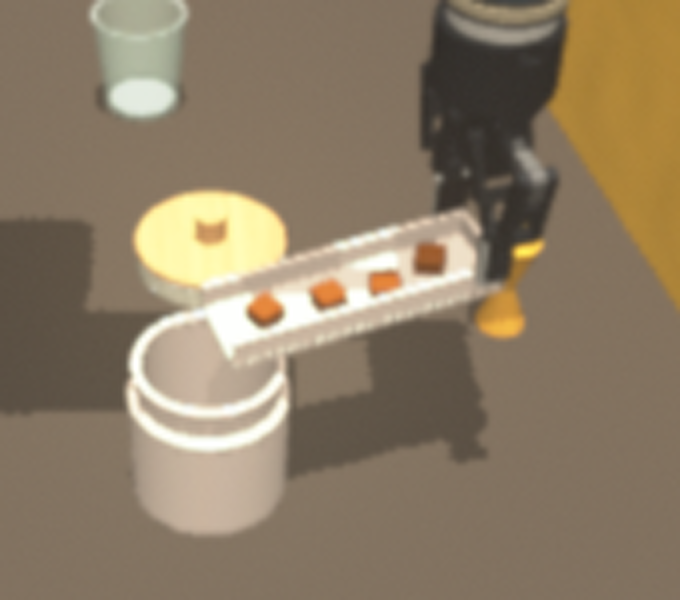

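```bash

python3 -m creep '{"claw":[5,5,5,5,5.7,5.75,5.75,5.75],"dp":[[0,0,0.5],[0,0,1],[0,0,1.4],[0,0,1.4],[0,0,1.4],[0,0,1.4],[0,0,1.4],[0,0,1.4]],"roll":[0,0,0,0,0,0,0,0]}' 20;
python3 -c "
from h import *
go()
tilt('side',x=(.45,.7),y=(-.1,.06))"
```

```text
t: 10.5
tcp_pos: [0.6651, -0.0051, 0.1536]
tool_rot: [0.998, 0.065, 0.0, 0.0]
force: [0.6, -0.2, -2.1]
finger_gap: 0.676
t 10.5 tcp [ 0.6651 -0.0051  0.1536] yaw 7.5 tilt [ 5.e-04 -1.e-04 -1.e+00] F [ 0.61 -0.21 -2.12] gap 0.676
-160 118.5 73
-140 119.4 34
-120 122.1 55
-100 123.9 23
-80 125.7 40
-60 128.5 20
-40 129.5 43
-20 131.9 14
0 133.8 66
```

```bash

python3 -m creep '{"claw":[5.8,5.82,5.84,5.84],"dp":[[0,0,0],[0,0,0],[0,0,0],[0,0,0]],"roll":[0,0,0,0]}' 20;
python3 -c "
from h import *
tilt('side',x=(.45,.7),y=(-.1,.06))"
python3 -m creep '{"claw":[5.86,5.88,5.9,5.9],"dp":[[0,0,0],[0,0,0],[0,0,0],[0,0,0]],"roll":[0,0,0,0]}' 20;
python3 -c "
from h import *
tilt('side',x=(.45,.7),y=(-.1,.06))"

```

```text
t: 10.95
tcp_pos: [0.6649, -0.0051, 0.1533]
tool_rot: [0.998, 0.065, 0.0, -0.0]
force: [-0.9, -0.1, -3.6]
finger_gap: 0.689
-160 118.2 67
-140 118.3 39
-120 122.0 53
-100 123.5 24
-80 126.7 43
-60 127.9 23
-40 129.4 43
-20 131.4 13
0 133.8 66
t: 11.4
tcp_pos: [0.6649, -0.0051, 0.1533]
tool_rot: [0.998, 0.065, -0.0, -0.0]
force: [-0.1, -0.1, -2.2]
finger_gap: 0.689
-160 118.5 68
-140 118.7 40
-120 122.3 54
-100 124.9 26
-80 127.3 43
-60 127.4 18
-40 129.5 44
-20 132.1 14
0 134.2 65
```

```bash

python3 -m creep '{"claw":[5.92,5.92,5.92,5.92,5.92],"dp":[[0,0,0],[0,0,0],[0,0,-0.3],[0,0,-0.6],[0,0,-0.6]],"roll":[0,0,0,0,0]}' 20;
python3 -c "
from h import *
go()
tilt('side',x=(.45,.7),y=(-.1,.06))"

```

```text
t: 11.95
tcp_pos: [0.6654, -0.0052, 0.1601]
tool_rot: [0.998, 0.065, 0.001, 0.0]
force: [-0.0, -1.0, -2.8]
finger_gap: 0.695
t 11.95 tcp [ 0.6654 -0.0052  0.1601] yaw 7.49 tilt [ 1.4e-03 -3.0e-04 -1.0e+00] F [-0.01 -1.03 -2.8 ] gap 0.695
-160 111.8 58
-140 114.3 44
-120 119.2 52
-100 120.9 31
-80 126.8 35
-60 129.1 25
-40 132.6 42
-20 137.3 13
0 140.3 63
```

```bash

python3 -m creep '{"claw":[5.92,5.92,5.92,5.92,5.92,5.92],"dp":[[0,0,0],[0,0,-0.4],[-0.1,0,-0.8],[-0.2,0,-1.2],[-0.3,0,-1.5],[-0.3,0,-1.5]],"roll":[0,0,0,0,0,0]}' 20;
python3 -c "
from h import *
go()
tilt('side',x=(.45,.7),y=(-.1,.06))
s=snap('side','s7.png')
im=s['image'][:,:,::-1]
cv2.imwrite('pics/s7z.png',cv2.resize(im[120:270,220:390],None,fx=4,fy=4,interpolation=cv2.INTER_CUBIC))"
```

```text
t: 12.6
tcp_pos: [0.6621, -0.0056, 0.1751]
tool_rot: [0.998, 0.065, 0.001, 0.0]
force: [-0.5, -0.6, -2.1]
finger_gap: 0.694
t 12.6 tcp [ 0.6621 -0.0056  0.1751] yaw 7.49 tilt [ 1.1e-03 -2.0e-04 -1.0e+00] F [-0.52 -0.57 -2.09] gap 0.694
-160 110.4 35
-140 113.4 52
-120 121.6 44
-100 125.0 42
-80 133.6 30
-60 135.9 34
-40 143.4 46
-20 148.1 15
0 154.9 69
```

View pics/s7z.png

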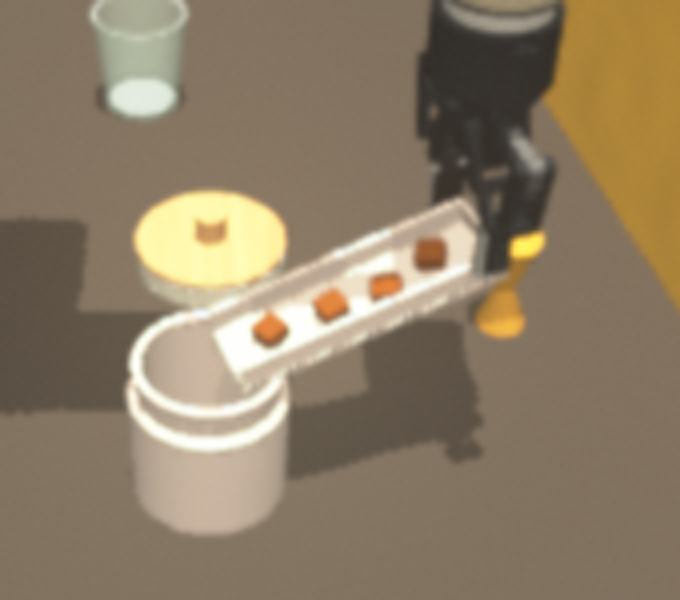

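```bash

python3 -m creep '{"claw":[5.92,5.92,5.92,5.92,5.92,5.92,5.92,5.92],"dp":[[-0.1,0,-0.4],[-0.3,0,-0.8],[-0.5,0,-1.2],[-0.7,0,-1.6],[-0.9,0,-2],[-1.1,0,-2.3],[-1.1,0,-2.3],[-1.1,0,-2.3]],"roll":[0,0,0,0,0,0,0,0]}' 20;
python3 -c "
from h import *
go()
tilt('side',x=(.45,.7),y=(-.1,.06))
s=snap('side','s8.png')
im=s['image'][:,:,::-1]
cv2.imwrite('pics/s8z.png',cv2.resize(im[120:270,220:390],None,fx=4,fy=4,interpolation=cv2.INTER_CUBIC))"
```

```text
t: 13.5
tcp_pos: [0.651, -0.007, 0.1975]
tool_rot: [0.998, 0.065, 0.0, 0.0]
force: [0.6, 0.5, -3.0]
finger_gap: 0.694
t 13.5 tcp [ 0.651  -0.007   0.1975] yaw 7.49 tilt [ 3.e-04 -0.e+00 -1.e+00] F [ 0.61  0.52 -3.05] gap 0.694
-140 118.7 31
-120 122.2 65
-100 134.8 45
-80 141.6 76
-60 150.2 71
-40 158.6 72
-20 166.4 69
0 175.0 78
```

View pics/s8z.png

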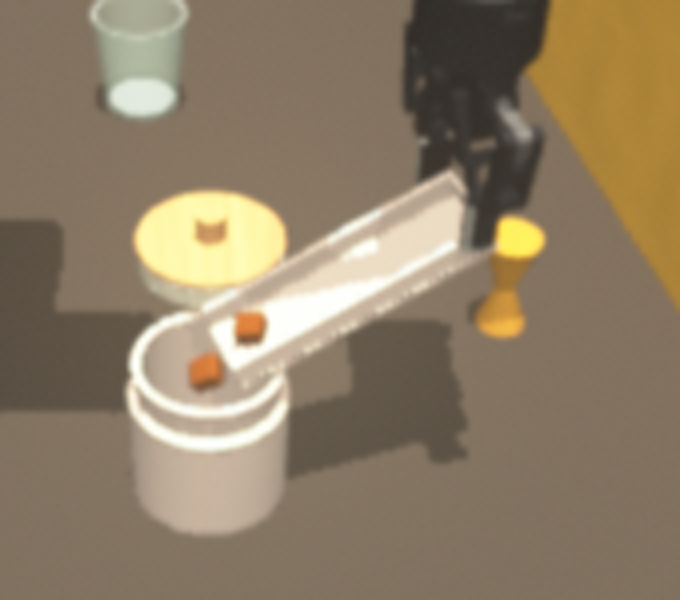

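```bash

python3 -m creep '{"claw":[5.92,5.92,5.92,5.92,5.92],"dp":[[0,0,0],[0,0,0],[0,0,0],[0,0,0],[0,0,0]],"roll":[0,0,0,0,0]}' 20;
python3 -c "
from h import *
s=snap('side','s9.png')
im=s['image'][:,:,::-1]
cv2.imwrite('pics/s9z.png',cv2.resize(im[120:270,220:390],None,fx=4,fy=4,interpolation=cv2.INTER_CUBIC))
snap('top','t9.png')"
```

```text
t: 14.1
tcp_pos: [0.651, -0.0069, 0.1973]
tool_rot: [0.998, 0.065, -0.0, -0.0]
force: [-0.8, 0.7, -3.0]
finger_gap: 0.694
```

View pics/s9z.png

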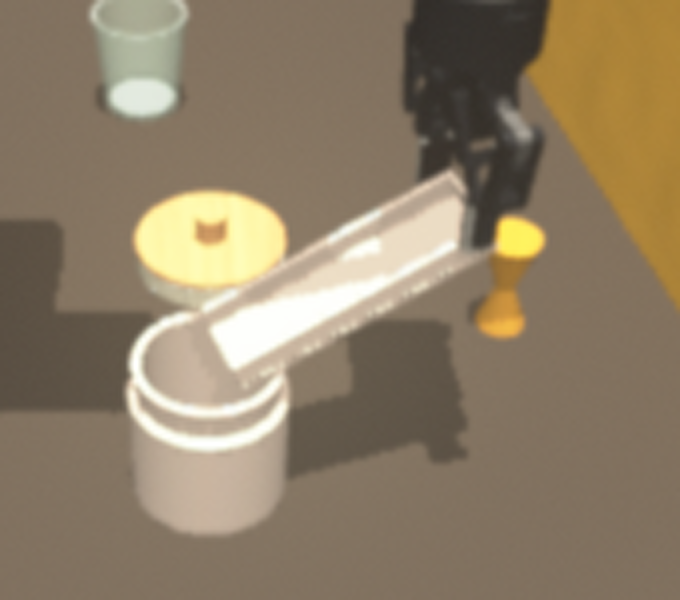

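View pics/t9.png

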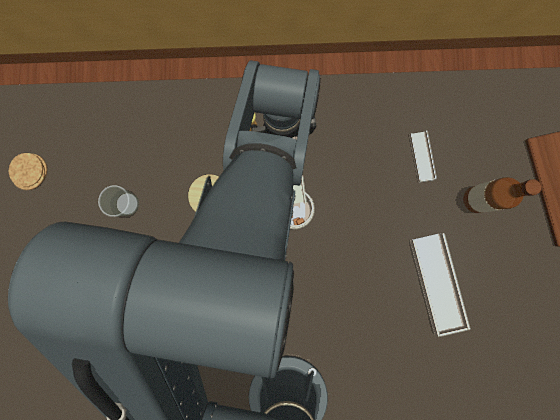

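```bash

python3 -m creep '{"claw":[4.5,4.5,4.5,4.5,4.5,4.5,4.5,4.5],"dp":[[0,0,0],[0,0,0],[0.3,0,-1.5],[0.3,0,-3],[0.3,0,-4.5],[0.3,0,-6],[0.3,0,-6.5],[0.3,0,-6.5]],"roll":[0,0,0,0,0,0,0,0]}' 120;
python3 -m creep '{"claw":[4.5,4.5,4.5,4.5,4.5,4.5,4.5,4.5,4.5,4.5,4.5,4.5],"dp":[[-0.3,1,0],[-1,3,0],[-1.8,5,0],[-2.5,7.5,0],[-3.3,10,0],[-4.2,12.5,0],[-5,15,0],[-6,17,0],[-6.7,19,0],[-7,20,0],[-7,20,0],[-7,20,0]],"roll":[0,0,0,0,0,0,0,0,0,0,0,0]}' 120;
python3 -c "
from h import *
go()
tilt('side',x=(.38,.7),y=(-.3,-.1))
s=snap('side','s10.png')
im=s['image'][:,:,::-1]
cv2.imwrite('pics/s10z.png',cv2.resize(im[120:320,200:400],None,fx=3,fy=3,interpolation=cv2.INTER_CUBIC))
s=snap('top'); print(s['image'].shape)
cv2.imwrite('pics/t10.png',cv2.resize(s['image'][150:270,170:400,::-1],None,fx=3,fy=3,interpolation=cv2.INTER_CUBIC))
"
```

```text
t: 15.0
tcp_pos: [0.6544, -0.0066, 0.2632]
tool_rot: [0.998, 0.065, 0.001, 0.0]
force: [-0.5, -0.1, -2.5]
finger_gap: 0.663
t: 16.2
tcp_pos: [0.6105, -0.2135, 0.2617]
tool_rot: [0.998, 0.065, -0.0, -0.001]
force: [-0.1, -0.3, -2.4]
finger_gap: 0.66
t 16.2 tcp [ 0.6105 -0.2135  0.2617] yaw 7.47 tilt [-9.0e-04  1.3e-03 -1.0e+00] F [-0.11 -0.28 -2.42] gap 0.66
-140 180.0 149
-120 188.7 146
-100 196.9 147
-80 205.1 147
-60 213.5 146
-40 221.9 143
-20 230.3 151
0 239.1 147
20 243.8 12
(420, 560, 3)
```

View pics/s10z.png

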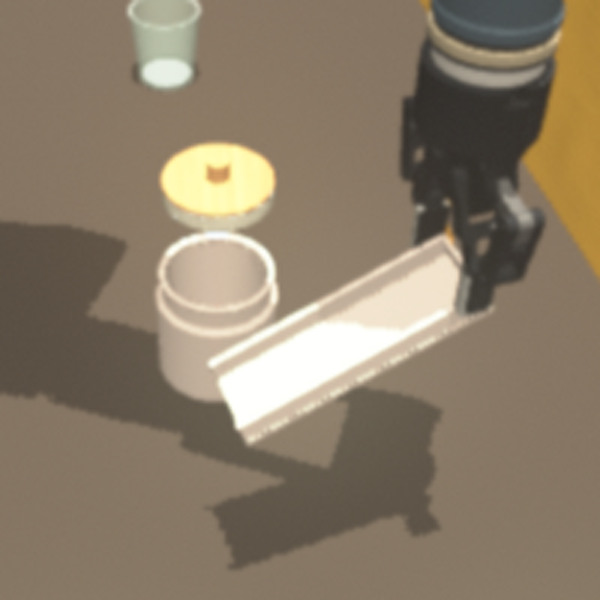

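View pics/t10.png

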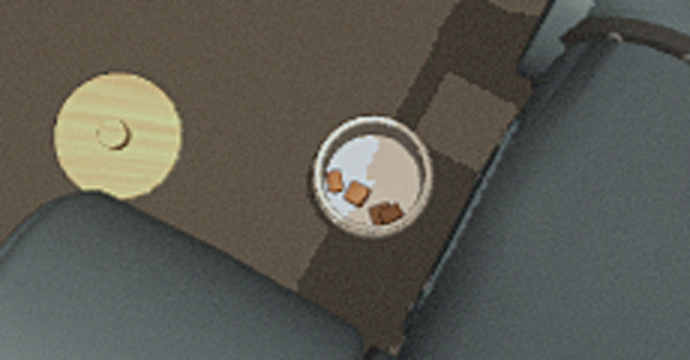

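```bash

python3 -m creep '{"claw":[4.5,4.5,4.5,4.5,4.5,4.5,4.5,4.5],"dp":[[0,0,2],[0,0,5],[0,0,8],[0,0,11],[0,0,14],[0,0,16],[0,0,16.3],[0,0,16.3]],"roll":[0,0,0,0,0,0,0,0]}' 120;
python3 -m creep '{"claw":[5.8,5.85,5.9,5.92,5.92],"dp":[[0,0,0],[0,0,0],[0,0,0],[0,0,0],[0,0,0]],"roll":[0,0,0,0,0]}' 20;
python3 -c "
from h import *
go()
tilt('side',x=(.38,.7),y=(-.3,-.1))
"
```

```text
t: 17.15
tcp_pos: [0.6109, -0.2132, 0.099]
tool_rot: [0.998, 0.066, -0.0, -0.0]
force: [0.2, -0.2, -2.6]
finger_gap: 0.659
t: 17.65
tcp_pos: [0.6108, -0.2141, 0.0998]
tool_rot: [0.998, 0.065, 0.0, 0.0]
force: [0.1, 0.4, -2.7]
finger_gap: 0.693
t 17.65 tcp [ 0.6108 -0.2141  0.0998] yaw 7.49 tilt [ 6.e-04 -3.e-04 -1.e+00] F [ 0.13  0.38 -2.65] gap 0.693
-160 0.8 9
-140 18.2 148
-120 27.3 135
-100 35.5 135
-80 43.9 141
-60 52.5 135
-40 60.7 137
-20 69.5 139
0 77.6 124
20 82.6 10
```

Now lower with the hinge loose, sliding +x as it flattens.

```bash

python3 -m creep '{"claw":[5.92,5.92,5.92,5.92,5.92,5.92,5.92,5.92,5.92,5.92],"dp":[[0.2,0,1],[0.5,0,2],[0.8,0,3],[1.0,0,4],[1.2,0,5],[1.4,0,5.8],[1.5,0,6.4],[1.6,0,6.9],[1.6,0,7.2],[1.6,0,7.2]],"roll":[0,0,0,0,0,0,0,0,0,0]}' 20;
python3 -c "
from h import *
go()
tilt('side',x=(.38,.72),y=(-.3,-.1))
"
```

```text
t: 18.7
tcp_pos: [0.6263, -0.2117, 0.0269]
tool_rot: [0.998, 0.065, -0.0, -0.0]
force: [0.3, -0.6, 0.1]
finger_gap: 0.699
t 18.7 tcp [ 0.6263 -0.2117  0.0269] yaw 7.49 tilt [-8.e-04  4.e-04 -1.e+00] F [ 0.28 -0.55  0.14] gap 0.699
-180 1.1 31
-160 4.9 127
-140 5.2 116
-120 5.1 114
-100 5.5 115
-80 5.5 113
-60 5.5 108
-40 5.9 107
-20 5.9 109
0 6.8 110
```

```bash

python3 -m creep '{"claw":[6.0,6.1,6.3,6.6,7,7.2,7.2,7.2,7.2,7.2,7.2,7.2],"dp":[[0,0,0],[0,0,0],[0,0,0],[0,0,0],[0,0,0],[0,0,-1],[0,0,-3],[0,0,-6],[0,0,-10],[0,0,-14],[0,0,-16],[0,0,-16]],"roll":[0,0,0,0,0,0,0,0,0,0,0,0]}' 20;
python3 -c "
from h import *
go([.5385,.2025,.187])
tilt('side',x=(.38,.72),y=(-.3,-.1))
snap('side','s11.png');snap('top','t11.png')
"
```

```text
t: 19.95
tcp_pos: [0.6289, -0.213, 0.1925]
tool_rot: [0.998, 0.065, 0.004, 0.003]
force: [0.5, 0.0, 0.4]
finger_gap: 0.844
t 19.95 tcp [ 0.6289 -0.213   0.1925] yaw 7.5 tilt [ 0.0084 -0.0045 -1.    ] F [0.48 0.01 0.39] gap 0.844
[ -3.54 -42.38   0.29]
-180 2.1 47
-160 4.9 118
-140 5.0 114
-120 5.3 112
-100 4.9 111
-80 5.0 112
-60 5.0 107
-40 5.0 104
-20 5.0 104
0 6.7 138
20 0.7 14
```

View pics/s11.png

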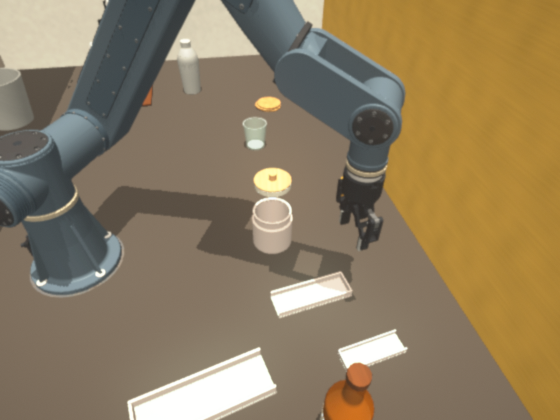

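View pics/t11.png

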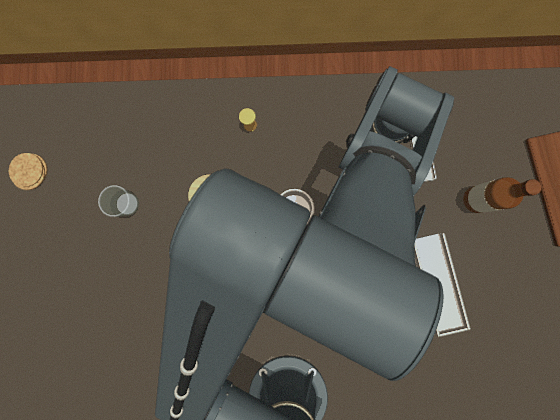

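```bash

python3 -m creep '{"claw":[6,6,6,6,6,6,6,6,6,6,6,6],"dp":[[-0.2,-2,0],[-0.5,-6,0],[-1,-10,0],[-1.3,-14,0],[-1.6,-18,0],[-2,-22,0],[-2.4,-26,0],[-2.8,-30,0],[-3.2,-34,0],[-3.5,-38,0],[-3.5,-41,0],[-3.5,-42.4,0]],"roll":[0,0,0,0,0,0,0,0,0,0,0,0]}' 20;
python3 -m creep '{"claw":[6,6,6,6,6],"dp":[[0,0,3],[0,0,6],[0,0,8],[0,0,8],[0,0,8]],"roll":[0,0,0,0,0]}' 20;
python3 -c "
from h import *
go([.538,.2015,.046])
snap('wrist','w12.png')
"
```

```text
t: 21.3
tcp_pos: [0.5337, 0.2069, 0.1859]
tool_rot: [0.998, 0.067, -0.002, -0.0]
force: [0.4, -1.4, 0.5]
finger_gap: 0.703
t: 21.8
tcp_pos: [0.5361, 0.2036, 0.1068]
tool_rot: [0.998, 0.065, -0.001, 0.0]
force: [0.1, 0.3, -0.1]
finger_gap: 0.703
t 21.8 tcp [0.5361 0.2036 0.1068] yaw 7.47 tilt [-1.9e-03 -4.0e-04 -1.0e+00] F [ 0.12  0.28 -0.15] gap 0.703
[0.18 0.23 6.08]
```

View pics/w12.png

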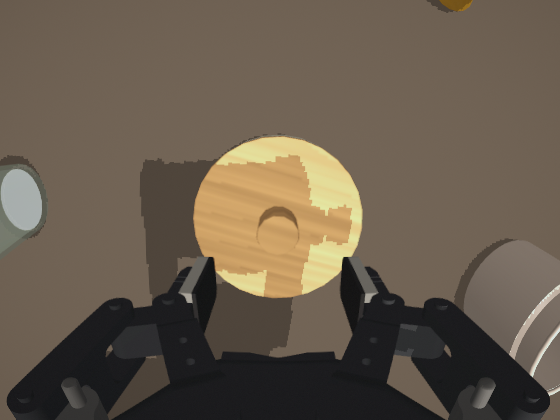

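```bash
cat >> h.py <<'E'
def wplane(s,u,v,z):
    dx,dy=u-s["cx"],v-s["cy"]; r=np.hypot(dx,dy); th=r/s["f"]
    d=np.array([dx/r*np.sin(th),dy/r*np.sin(th),np.cos(th)]) if r>0 else np.array([0,0,1.])
    d=s["R"].T@d; c=-s["R"].T@s["t"]; return c+d*(z-c[2])/d[2]
E
python3 -c "
from h import *
s=snap('wrist')
cv2.imwrite('pics/w12z.png',cv2.resize(s['image'][120:310,180:380,::-1],None,fx=3,fy=3))
print(wplane(s,278,236,.048))
hsv=cv2.cvtColor(s['image'],cv2.COLOR_RGB2HSV)
m=((hsv[...,0]>10)&(hsv[...,0]<32)&(hsv[...,1]>90)&(hsv[...,2]>90)).astype(np.uint8); m[:120]=0;m[310:]=0
c=max(cv2.findContours(m,cv2.RETR_EXTERNAL,cv2.CHAIN_APPROX_NONE)[0],key=cv2.contourArea)
p=np.array([wplane(s,*q[0],.024)[:2] for q in c])*1000
print(cv2.minEnclosingCircle(p.astype(np.float32)),cv2.fitEllipse(p.astype(np.float32)))
"
```

```text
[0.53989955 0.20361573 0.048     ]
((539.3214721679688, 204.0874481201172), 57.818294525146484) ((538.7105102539062, 208.1265106201172), (105.08728790283203, 110.84834289550781), 124.93157958984375)
```

View pics/w12z.png

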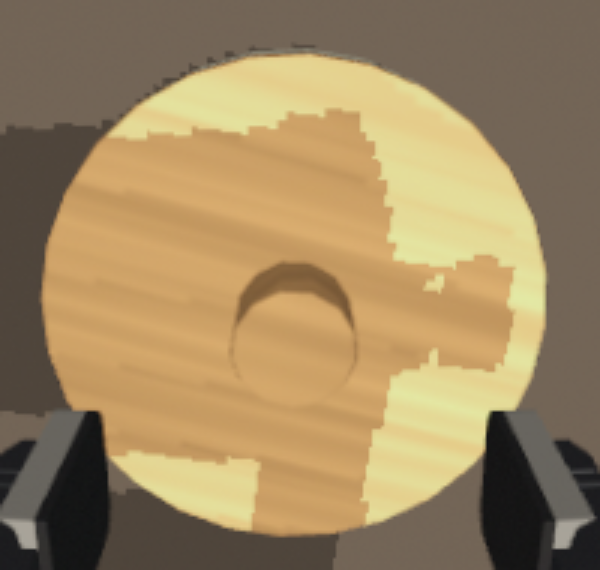

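```bash

python3 -m creep '{"claw":[6,6,6,6,5,4,3,2,1.5,1.5],"dp":[[0.3,0,2],[0.3,0,4.5],[0.3,0,6],[0.3,0,6.1],[0.3,0,6.1],[0.3,0,6.1],[0.3,0,6.1],[0.3,0,6.1],[0.3,0,6.1],[0.3,0,6.1]],"roll":[0,0,0,0,0,0,0,0,0,0]}' 50;
python3 -c "
from h import *
go([.538,.2015,.046])
"
```

```text
t: 22.9
tcp_pos: [0.5403, 0.2045, 0.0476]
tool_rot: [0.998, 0.065, 0.001, -0.0]
force: [-0.3, 0.1, 6.0]
finger_gap: 0.281
t 22.9 tcp [0.5403 0.2045 0.0476] yaw 7.5 tilt [ 2.1e-03  3.0e-04 -1.0e+00] F [-0.32  0.09  6.01] gap 0.281
[-0.26  0.26  0.15]
```

```bash

python3 -m creep '{"claw":[1.5,1.5,1.5,1.5,1.5,1.5,1.5,1.5],"dp":[[0,0,-0.1],[0,0,-0.5],[0,0,-2],[0,0,-5],[0,0,-9],[0,0,-13],[0,0,-16],[0,0,-16]],"roll":[0,0,0,0,0,0,0,0]}' 80;
python3 -c "
from h import *
go([.492,-.027,.207])
s=snap('top')
P=cloud(s); 
J=P[(abs(P[...,0]-.49)<.07)&(abs(P[...,1]+.03)<.07)&(P[...,2]>.1)&(P[...,2]<.13)]
print(cv2.minEnclosingCircle(J[:,:2].astype(np.float32)*1000),len(J))
snap('wrist','w13.png'); cv2.imwrite('pics/t13.png',s['image'][...,::-1])
snap('side','s13.png')
"
```

```text
t: 23.7
tcp_pos: [0.5424, 0.205, 0.212]
tool_rot: [0.998, 0.065, 0.006, -0.001]
force: [1.2, -0.4, -0.6]
finger_gap: 0.267
t 23.7 tcp [0.5424 0.205  0.212 ] yaw 7.51 tilt [ 0.0111  0.0019 -0.9999] F [ 1.15 -0.38 -0.62] gap 0.267
[-8.04 22.34  0.4 ]
((493.1724853515625, -26.615907669067383), 48.37141799926758) 245
```

View pics/s13.png

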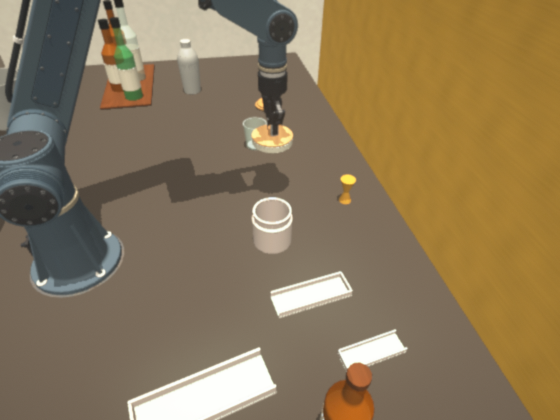

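View pics/w13.png

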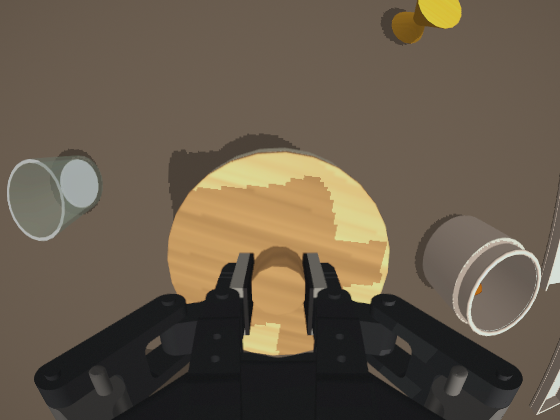

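View pics/t13.png

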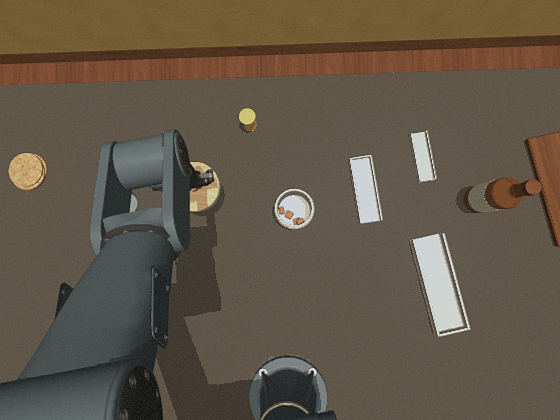

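```bash

python3 -c "
from h import *
def circ(p):
    A=np.c_[2*p,np.ones(len(p))]; x=np.linalg.lstsq(A,(p**2).sum(1),rcond=None)[0]; return x[:2]*1000, 1000*np.sqrt(x[2]+x[0]**2+x[1]**2)
s=snap('top'); P=cloud(s)
m=((P[...,2]>.098)&(P[...,2]<.125)&(abs(P[...,0]-.49)<.07)&(abs(P[...,1]+.03)<.07)).astype(np.uint8)
cs,h=cv2.findContours(m,cv2.RETR_CCOMP,cv2.CHAIN_APPROX_NONE)
for c in cs:
    if len(c)>50:
        e=cv2.fitEllipse(c); p=np.array([plane(s,*q[0],.1085)[:2] for q in c]); print('top depth',e,circ(p))
J=P[m>0]; print('mean xy',circ(J[:,:2]), np.median(J[:,2]))
w=snap('wrist')
cv2.imwrite('pics/w14z.png',cv2.resize(w['image'][200:350,410:560,::-1],None,fx=4,fy=4,interpolation=cv2.INTER_CUBIC))
"
```

```text
top depth ((293.6506042480469, 207.44204711914062), (37.526859283447266, 37.822566986083984), 67.53914642333984) (array([492.73895026, -26.69893637]), np.float64(47.01556994538204))
top depth ((293.62353515625, 207.67678833007812), (34.99058532714844, 35.25942611694336), 84.13741302490234) (array([492.13138366, -26.62541683]), np.float64(43.83364819239938))
mean xy (array([492.44781988, -26.68081879]), np.float64(45.495321701048)) 0.10995647502635185
```

View pics/w14z.png

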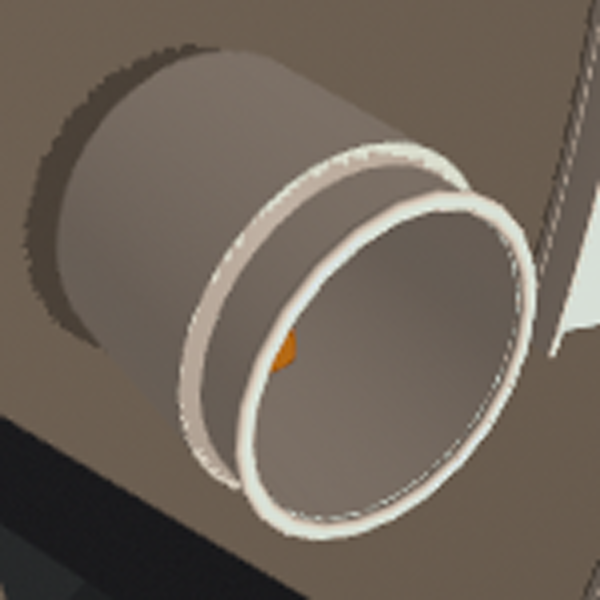

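```bash

python3 -c "
from h import *
w=snap('wrist')
pts=[(470,193),(535,290),(310,540),(238,440),(522,370),(405,515),(296,290),(370,225),(510,218),(255,500)]
p=np.array([wplane(w,410+u/4-.4,200+v/4-.4,.1075)[:2] for u,v in pts])
A=np.c_[2*p,np.ones(len(p))]; x=np.linalg.lstsq(A,(p**2).sum(1),rcond=None)[0]; print(x[:2],np.sqrt(x[2]+x[0]**2+x[1]**2)); print(np.hypot(*(p-x[:2]).T)*1000)
go()
# lid outline in wrist: plate top z
s=manip.sense(); zt=s['tcp_pos'][2]-.0476+.024
hsv=cv2.cvtColor(w['image'],cv2.COLOR_RGB2HSV)
m=((hsv[...,0]>10)&(hsv[...,0]<32)&(hsv[...,1]>90)&(hsv[...,2]>90)).astype(np.uint8)
m[:140]=0; m[300:]=0; m[:,:165]=0;m[:,395:]=0
c=max(cv2.findContours(m,cv2.RETR_EXTERNAL,cv2.CHAIN_APPROX_NONE)[0],key=cv2.contourArea)[:,0]
c=c[c[:,1]<255]
h=cv2.convexHull(c)[:,0]
p=np.array([wplane(w,*q,zt)[:2] for q in h])
A=np.c_[2*p,np.ones(len(p))]; x=np.linalg.lstsq(A,(p**2).sum(1),rcond=None)[0]; print('lid',x[:2],np.sqrt(x[2]+x[0]**2+x[1]**2),len(h))
"
```

```text
[ 0.49211397 -0.02818319] 0.048321916910357955
[48.51012372 47.64896625 48.21597515 48.3111723  48.84302816 49.32269166
 49.77657221 48.077808   47.61850602 46.82517093]
t 24.0 tcp [0.5383 0.2041 0.2046] yaw 7.49 tilt [-3.8e-03 -6.0e-04 -1.0e+00] F [-0.11  0.47 -2.2 ] gap 0.274
lid [0.53861266 0.2038582 ] 0.056590445996147924 34
```

```bash

python3 -m creep '{"claw":[1.5,1.5,1.5,1.5,1.5,1.5,1.5,1.5,1.5,1.5,1.5,1.5],"dp":[[-0.3,1,0],[-1,3,0],[-2,6,0],[-3.1,9,0],[-4.1,12,0],[-5.2,15,0],[-6.2,18,0],[-7,20.3,0],[-7.5,21.7,0],[-7.7,22.3,0],[-7.7,22.3,0],[-7.7,22.3,0]],"roll":[0,0,0,0,0,0,0,0,0,0,0,0]}' 80;
python3 -m creep '{"claw":[1.5,1.5,1.5,1.5],"dp":[[0,0,2],[0,0,2.8],[0,0,3],[0,0,3]],"roll":[0,0,0,0]}' 80;
python3 -m creep '{"claw":[1.5,1.5],"dp":[[0,0,0],[0,0,0]],"roll":[0,0]}' 80;
python3 -c "
from h import *
go([.492,-.027,.176])
s=snap('side','s15.png')
cv2.imwrite('pics/s15z.png',cv2.resize(s['image'][130:270,210:350,::-1],None,fx=4,fy=4,interpolation=cv2.INTER_CUBIC))
"
```

```text
t: 25.2
tcp_pos: [0.4921, -0.0265, 0.2061]
tool_rot: [0.998, 0.065, -0.0, -0.0]
force: [-0.1, 0.2, -1.0]
finger_gap: 0.269
t: 25.6
tcp_pos: [0.4922, -0.0263, 0.1761]
tool_rot: [0.998, 0.066, -0.0, -0.0]
force: [-0.7, 0.3, -1.5]
finger_gap: 0.269
t: 25.8
tcp_pos: [0.4927, -0.0268, 0.1768]
tool_rot: [0.998, 0.066, 0.001, 0.0]
force: [0.7, 1.2, -0.7]
finger_gap: 0.272
t 25.8 tcp [ 0.4927 -0.0268  0.1768] yaw 7.51 tilt [ 1.2e-03 -3.0e-04 -1.0e+00] F [ 0.67  1.22 -0.66] gap 0.272
[-0.07  0.01  0.08]
```

View pics/s15z.png

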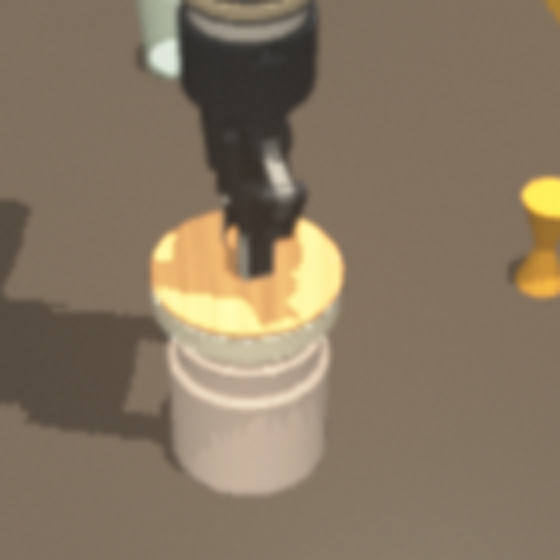

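```bash

python3 -m creep '{"claw":[1.5,1.5,1.5,1.5,1.5,1.5],"dp":[[0,0,0.6],[0,0,1.2],[0,0,1.7],[0,0,2.1],[0,0,2.2],[0,0,2.2]],"roll":[0,0,0,0,0,0]}' 80;
python3 -c "
from h import *
go([.492,-.027,.139])
tl=manip.sense(); print(tl['ft_torque'])
"
```

```text
t: 26.45
tcp_pos: [0.4921, -0.0268, 0.1539]
tool_rot: [0.998, 0.065, -0.0, -0.0]
force: [-0.5, -0.4, -1.5]
finger_gap: 0.271
t 26.45 tcp [ 0.4921 -0.0268  0.1539] yaw 7.49 tilt [-7.e-04  2.e-04 -1.e+00] F [-0.51 -0.39 -1.46] gap 0.271
[-0.01  0.02  1.49]
[ 0.03163228 -0.01031898 -0.00690902]
```

No contact, plug is inside the mouth. Continue down to the lugs.

```bash

python3 -m creep '{"claw":[1.5,1.5,1.5,1.5],"dp":[[0,0,0.3],[0,0,0.6],[0,0,0.7],[0,0,0.7]],"roll":[0,0,0,0]}' 100;
python3 -m creep '{"claw":[1.5,1.5,1.5],"dp":[[0,0,0.2],[0,0,0.4],[0,0,0.4]],"roll":[0,0,0]}' 100;
python3 -m creep '{"claw":[1.5,1.5,1.5],"dp":[[0,0,0.2],[0,0,0.4],[0,0,0.4]],"roll":[0,0,0]}' 100

```

```text
t: 26.85
tcp_pos: [0.4932, -0.0269, 0.1479]
tool_rot: [0.998, 0.065, 0.001, 0.0]
force: [0.9, 1.6, 3.3]
finger_gap: 0.264
t: 27.15
tcp_pos: [0.492, -0.0268, 0.1429]
tool_rot: [0.998, 0.066, -0.0, 0.0]
force: [-0.3, -0.3, -6.8]
finger_gap: 0.262
t: 27.45
tcp_pos: [0.4917, -0.0267, 0.1398]
tool_rot: [0.998, 0.065, -0.001, -0.0]
force: [-0.9, 0.7, 4.8]
finger_gap: 0.264
```

```bash

python3 -m creep '{"claw":[1.5,1.5,1.5],"dp":[[0,0,0.2],[0,0,0.2],[0,0,0.2]],"roll":[0,0,0]}' 120;
python3 -m creep '{"claw":[1.5,1.5,1.5],"dp":[[0,0,0.2],[0,0,0.2],[0,0,0.2]],"roll":[0,0,0]}' 120

```

```text
t: 27.75
tcp_pos: [0.4918, -0.0267, 0.1397]
tool_rot: [0.998, 0.066, -0.0, 0.0]
force: [-4.9, 1.1, 20.9]
finger_gap: 0.26
t: 28.05
tcp_pos: [0.4918, -0.0267, 0.1396]
tool_rot: [0.998, 0.066, 0.0, 0.0]
force: [-9.4, 2.2, 37.4]
finger_gap: 0.255
```

```bash

python3 -m creep '{"claw":[1.5,1.5,1.5],"dp":[[0,0,-0.1],[0,0,-0.1],[0,0,-0.1]],"roll":[0,0,0]}' 120;
python3 -c "
from h import *
go()
s=snap('side','s16.png')
cv2.imwrite('pics/s16z.png',cv2.resize(s['image'][140:340,210:410,::-1],None,fx=3,fy=3,interpolation=cv2.INTER_CUBIC))
P=cloud(s)
L=P[(abs(P[...,0]-.492)<.08)&(abs(P[...,1]+.028)<.08)&(P[...,2]>.108)&(P[...,2]<.125)]
c=np.linalg.lstsq(np.c_[L[:,:2]-[.492,-.028],np.ones(len(L))],L[:,2],rcond=None)[0]; print('plate tilt/height',c,len(L))
w=snap('wrist','w16.png')
"
```

```text
t: 28.35
tcp_pos: [0.4918, -0.0267, 0.1397]
tool_rot: [0.998, 0.066, 0.0, 0.0]
force: [-6.3, 1.1, 29.1]
finger_gap: 0.26
t 28.35 tcp [ 0.4918 -0.0267  0.1397] yaw 7.52 tilt [ 5.e-04 -5.e-04 -1.e+00] F [-6.28  1.11 29.06] gap 0.26
plate tilt/height [0.00390165 0.0232082  0.11674213] 1004
```

View pics/s16z.png

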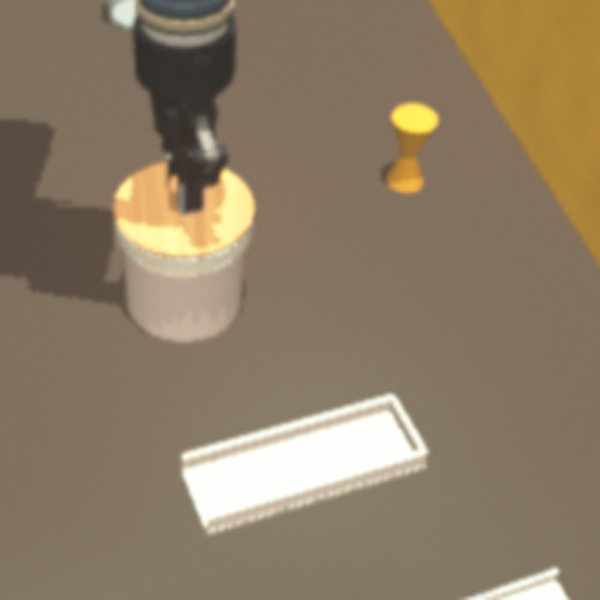

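View pics/w16.png

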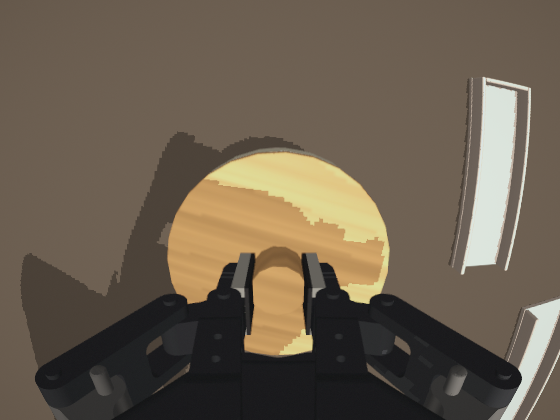

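```bash

python3 -m creep '{"claw":[1.5,1.5,1.5,1.5,1.5,1.5],"dp":[[0,0,0],[0,0,0],[0,0,0],[0,0,0],[0,0,0],[0,0,0]],"roll":[0,0,0,0,0,0]}' 120;
python3 -c "
from station import workorder
print(workorder.sign_off())"
```

```text
t: 29.05
tcp_pos: [0.4918, -0.0267, 0.1397]
tool_rot: [0.998, 0.066, 0.0, 0.0]
force: [-7.0, 2.9, 29.0]
finger_gap: 0.256
the job is handed in; nothing more can be done
None
```

I tipped the four caramels into the jar, set the empty dish back on the counter, pressed the lid home and handed in at about 29 s with the hand still pushing it down. The hand-in reports no verdict, so the checks below are my own.

- **Caramels:** The tool cannot tilt, so I gripped the dish at its closed end and let it swing down in a loosened grip with its lip in the jar's mouth. The top camera then showed caramels inside the jar, two of them lying together. None were left on the dish and I saw none on the counter.
- **Dish:** It lies flat and empty, with its floor at about 5 mm all along. I set it down about 3 to 4 cm from where it started and let go.
- **Lid:** The force rose at the lugs, dropped at the click, then met a hard stop. The plate top measured 116.7 mm against 116 mm expected when home. A fit to the depth image gave about 1.3 degrees of tilt, within the 3.5 degree limit and its noise.
- **Final push:** It held steady at about 29 N downward, with roughly 7 N sideways. It peaked briefly at 37 N before I backed off.
- **Bystanders:** I saw no movement of the bottle, tumbler or jigger in the pictures, and did not measure them again at the end.

The side and top cameras disagreed by 3 to 4 mm in y. I used the top and wrist cameras, which agreed with each other, to line up the lid. The first attempt to lower the dish's lip over the jar did not work, because reducing the grip force alone did not free the dish. Opening the fingers in small steps did.

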